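# Seat the size plate on the carton-folding jig

## Robot

A 7-joint arm with a two-finger parallel gripper is mounted at the origin on the work surface. World frame = base frame: x ahead of the robot, y to its left, z up, the work surface at z = 0. Lengths are in m, angles in rad, forces in N, time in s.
With the tool pointing down it reaches from about 0.425 to 0.875 m from the base axis. Payload 9.9 kg.
Tool frame: the origin (TCP) lies between the finger pads; the fingertips stand 14 mm ahead of it and the grasp point (between the pads) lies 5 mm behind it; y points along the fingers, z is the direction in which the jaws open and shut, and the axes are right-handed (so a half turn about y gives the same grasp; the last joint's range is limited). The gripper opens to 85 mm and grips with 20 to 120 N. Pads are 22 mm wide; open, the fingers measure 114 mm over their backs; the gripper's body (76 mm by 85 mm) begins 54 mm behind the grasp point. The pads swing forward as they close: fully open they stand 13 mm farther back than shut.
Start: joints at [1.078, 0.576, 0.025, 1.437, -0.015, 1.129, -0.057], TCP at [0.268, -0.619, 0.245] pointing down, gripper open.
Joint ranges: [-2.76, 2.76], [-0.34, 2.15], [-1.52, 1.57], [0.19, 2.46], [-1.09, 4.23], [0.17, 1.99], [-2.82, 2.82]. Speed limits (rad/s): [2.22, 2.22, 3.01, 3.01, 3.14, 3.14, 3.14].

## Interface

Orientations are given as a unit quaternion [w, x, y, z].
In Python, from rig import get_obs, vision, workorder gives the robot as it stands. The module is installed in compiled form; this text tells all that it offers.
- The arm moves only by the tool carry_out, never from a script. Its argument "commands" is a list of rows, each a list of 7 numbers: the finger opening in m, from 0 to 0.0854, then the shift along the tool's x, y, z in m, then the turn, a rotation vector about the tool's x, y, z in degrees. A call has 1 to 12 rows; each row is the pose to reach, as a shift and turn from the pose commanded when the call began, along the tool's axes at that moment; what a row does not reach only later rows make up. A row lasts 1/8 s, in which the tool goes at most 62.5 mm and 10.7 degrees, less where a joint would pass 70% of its speed; a pose out of reach is approached as far as the arm can. A call with a gripper value outside its range is refused whole. The fingers move at their own pace and stop on an object; "squeeze" is the grip in N (left out, the last holds). Time passes only in rows, so rows that repeat a pose let the fingers close. It gives the time, the measured TCP pose, the force and the opening at its end, in the units of the state.
- get_obs(): the state, without advancing time (a new reading comes with each control period).
- vision.snapshot(name): name is "side" or "top" or "wrist"; returns a dict with "frame" (400x640x3 uint8, blue, green, red), "camera_matrix" (3x3 intrinsics, pixels), "R" (3x3) and "t" (3): a world point X has camera coordinates R X + t. Camera axes: x right, y down, z forward; pixel columns grow to the right and rows downward; lengths in m; the calibration is good to about 2 mm. A picture is of the moment at which its call begins. There is no depth.
- workorder.close_job(): hands the job in, once; it reports no verdict.
The state is a dict: "clock": time; "qpos": joint angles; "qd": joint speeds; "joint_efforts": joint torques, N m; "position": TCP position; "ee_rot": TCP orientation; "contact_force": force on the tool from outside, world axes, zero at the start; "moment": the same for the moment, N m; "opening": finger opening in m.
Only numpy, scipy, OpenCV 4.12 (cv2) and the standard library are available. Lean on these libraries where they do the work, as an engineer would, in place of code of your own. Each camera call takes 0.05 s, during which the arm holds its last target.

## Task

Pick up the loose slotted plate by its upright grip, lay it on the two studs of the folding jig and slide it gently along the deck until both slots drop over the studs and it lies flat on the deck; feel for the studs, never force it. Then swing the hold-down arm across over the plate until it meets its stop, and let go. Leave the tin and the tape roll alone.

Things in the scene. Friction and masses are not known exactly. Their poses are not given: they have to be found in the camera images.
- plate: Loose bare aluminium plate, 90 (its x) by 130 (its y) by 6 mm, 0.18 to 0.36 kg, flat on the bench. Origin: centre of its underside, z up. At its centre an upright bar grip, 16 mm thick in x, 46 mm long in y, top 48 mm above the underside. Two through slots centred at x = 0, y = -40 and +40 mm, each 13 mm wide in x, 18 mm long in y. Same when turned half round.
- plate_grip (a point): Point in the plate's upright grip, on its centre, 36 mm above the underside: pinch across the 16 mm here from above.
- jig: Fixed folding jig: wooden base 220 (x) by 240 (y) mm with a grey steel deck, top 40 mm above the bench. Origin: centre of its underside, z up. A low wooden fence, 12 mm thick, 25 mm high, stands on the deck at y = -108 mm. Two steel studs stand on the deck, for the plate's slots. Plate and jig must never be pressed together with 60 N or more.
- jig_deck (a point): Centre of the deck's top, axes as the jig's. Studs: 10 mm wide, chamfered tips, 8 mm tall, at y = -40 and +40 mm, both at one x, which may be set anywhere from -14 to +14 mm, is not reported, and stays put. Slot clearance on the studs: 1.5 mm each way in x, 4 mm in y. The plate belongs flat here, its x along the jig's x (either way round), y centred, x as the studs dictate.
- holddown (a joint): Angle of the steel hold-down arm about its upright pivot at jig x = 0, y = +100 mm. 0: points along jig +x (parked); grows clockwise from above to its stop at 1.57, pointing along jig -y over the plate's edge. Starts at 0 to 0.3; stays where left; about 1 N at the peg moves it. 55 mm long, 6 mm thick, underside 10 mm above the deck: clears the plate only when that is down on the deck.
- holddown_peg (a point): Centre of the top of the upright round peg on the hold-down arm, 45 mm from the pivot: 12 mm in diameter, 36 mm tall above the arm, its top 52 mm above the deck. Pinch it from above and lead it round, or push it.
- tin: Bystander: round red tin, 72 mm wide, 68 mm tall; origin at the centre of its underside.
- tape_roll: Bystander: cardboard-brown tape roll lying flat, 96 mm wide, 45 mm tall; origin at the centre of its underside.

How it is judged:
By the outcome, as a careful person would: the job done as asked, in the order asked, and still so for the second after the job is handed in, with the robot touching nothing.
It also fails if it takes over 72 s, if anything falls off the work surface, if the arm or the gripper's body presses on something with over 40 N, if the wrist force passes 120 N, or if a joint passes its speed limit or range.

## Working session

There is one attempt and no reset: what is moved stays moved. The work goes in short steps, Python scripts to look and compute and a tool call to move; the robot and the scene stay as the last step left them, time stands still between calls to the robot, and variables do not carry over. Pictures are saved under pics/ and viewed, and the job is handed in when it is done.

Besides the shell and the picture viewer there is one more tool, called after "Call:" as a command line: name --pt "numbers of a row" for each row, then --argument value for the rest. carry_out: Moves the arm, as the interface text tells. Its arguments: {"type":"object","properties":{"commands":{"type":"array","items":{"type":"array","items":{"type":"number"}}},"squeeze":{"type":"number"}},"required":["commands"]}

```bash
mkdir -p pics
python3 - <<'E'
from rig import get_obs, vision
import cv2,numpy as np
o=get_obs()
for k in ("clock","position","ee_rot","contact_force","opening"): print(k,np.round(o[k],4))
for n in ("side","top","wrist"):
    s=vision.snapshot(n); cv2.imwrite(f"pics/{n}0.png",s["frame"]); np.savez(f"{n}0.npz",**s)
    print(n,np.round(s["camera_matrix"],1).tolist(),np.round(s["R"],4).tolist(),np.round(s["t"],4), 'C',np.round(-s["R"].T@s["t"],3))
E
```

```text
clock 0.0
position [ 0.2682 -0.619   0.2444]
ee_rot [ 0.1434 -0.1437  0.693  -0.6918]
contact_force [-0.0753 -0.5429  0.739 ]
opening 0.0852
side [[443.5, 0.0, 323.5], [0.0, 443.5, 196.7], [0.0, 0.0, 1.0]] [[-0.7095, -0.7045, 0.0156], [-0.4033, 0.3878, -0.8288], [0.5779, -0.5943, -0.5593]] [0.4444 0.2929 0.4437] C [0.177 0.463 0.484]
top [[405.0, 0.0, 319.2], [0.0, 405.0, 204.5], [0.0, 0.0, 1.0]] [[-0.0045, -0.9995, -0.0311], [-0.9891, 0.009, -0.1471], [0.1473, 0.0301, -0.9886]] [0.055  0.5752 0.6705] C [0.47  0.03  0.749]
wrist [[328.3, 0.0, 320.6], [0.0, 328.3, 199.9], [0.0, 0.0, 1.0]] [[0.3977, -0.9175, -0.0014], [-0.8691, -0.3772, 0.32], [-0.2941, -0.126, -0.9474]] [-0.6753 -0.043   0.3795] C [ 0.343 -0.588  0.372]
```

View pics/side0.png

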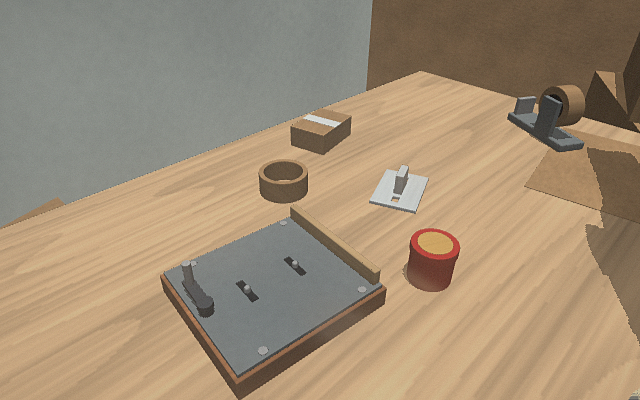

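View pics/top0.png

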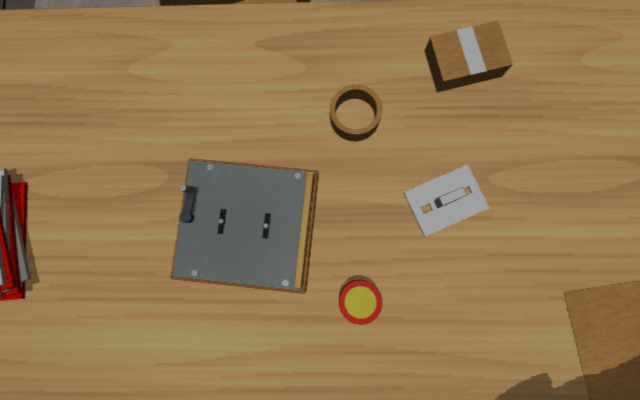

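View pics/wrist0.png

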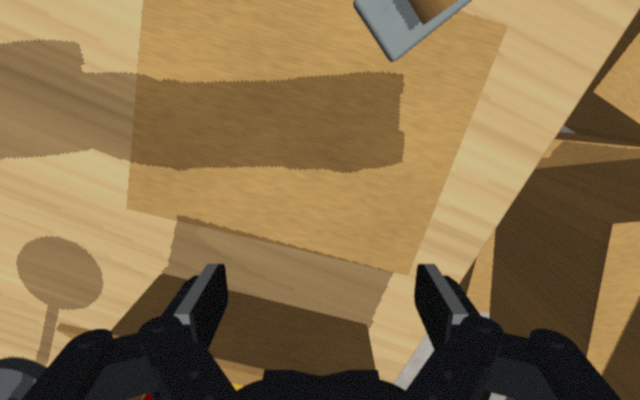

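The side and top views show everything: jig deck about (245,225) in top with its fence to the right (world −y), plate about (447,200), tin (360,302), tape roll (356,112), peg about (184,187). The wrist view shows only bare bench. I'll zoom in next for pixel measurements.

```bash
cat > h.py <<'E'
import numpy as np,cv2
def load(n):
    d=np.load(n+".npz"); return {k:d[k] for k in d.files}
def ray(s,uv):
    d=s["R"].T@np.linalg.inv(s["camera_matrix"])@np.array([uv[0],uv[1],1.0]); return -s["R"].T@s["t"],d/np.linalg.norm(d)
def plane(s,uv,z):
    c,d=ray(s,uv); return c+d*(z-c[2])/d[2]
def tri(s1,p1,s2,p2):
    c1,d1=ray(s1,p1);c2,d2=ray(s2,p2)
    A=np.stack([d1,-d2],1); k=np.linalg.lstsq(A,c2-c1,rcond=None)[0]
    a=c1+k[0]*d1;b=c2+k[1]*d2; return (a+b)/2,np.linalg.norm(a-b)
def proj(s,X):
    p=s["camera_matrix"]@(s["R"]@np.asarray(X)+s["t"]); return p[:2]/p[2]
E
python3 - <<'E'
from h import *
t=load("top0")["frame"];s=load("side0")["frame"]
def crop(f,x0,y0,w,h,k,n): cv2.imwrite(f"pics/{n}.png",cv2.resize(f[y0:y0+h,x0:x0+w],None,fx=k,fy=k,interpolation=cv2.INTER_NEAREST))
crop(t,165,150,160,150,4,"c_jig_top"); crop(t,395,155,100,90,6,"c_plate_top")
crop(s,150,200,245,190,3,"c_jig_side"); crop(s,360,155,80,65,8,"c_plate_side")
E
```

```text
(no output)
```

View pics/c_jig_top.png

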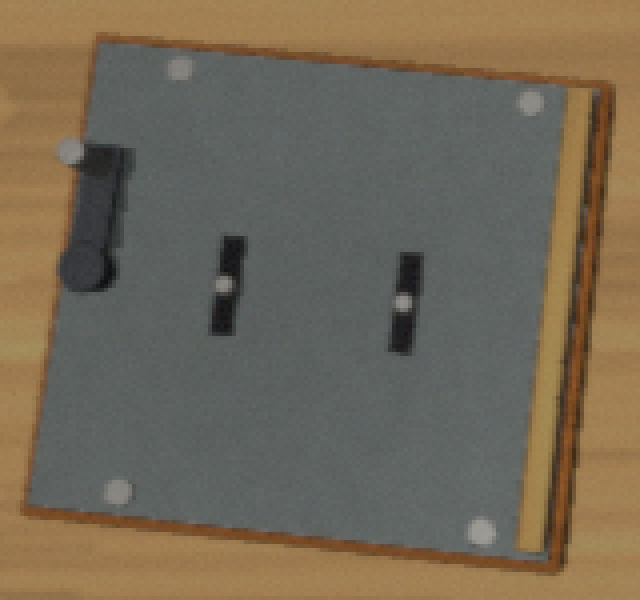

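View pics/c_plate_top.png

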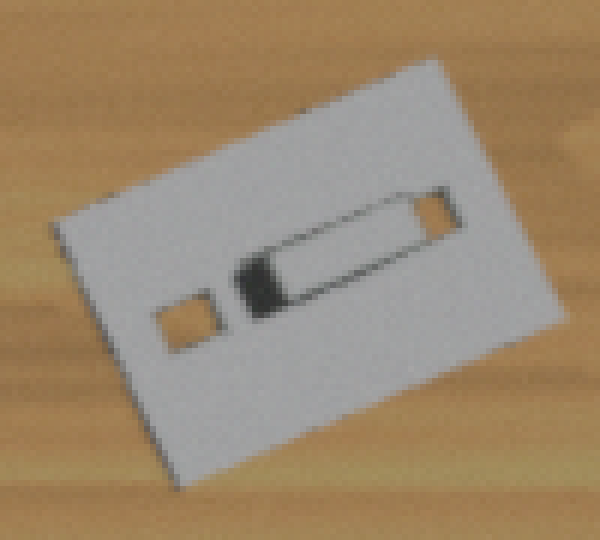

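View pics/c_jig_side.png

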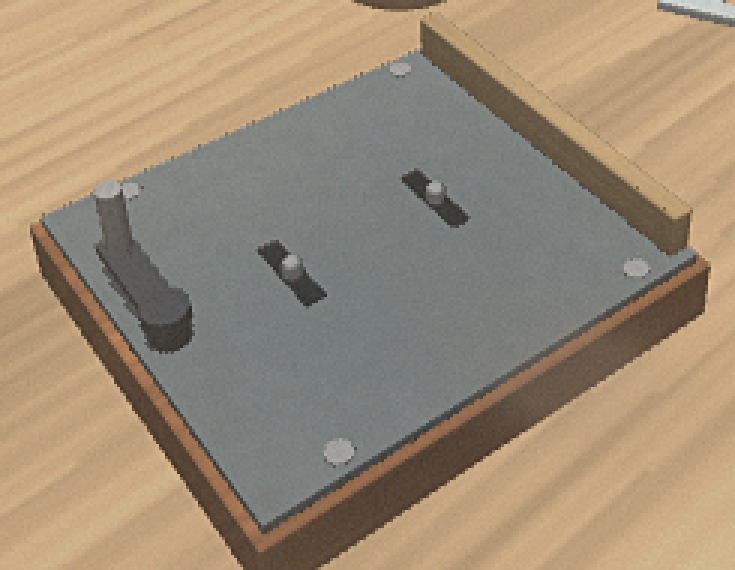

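View pics/c_plate_side.png

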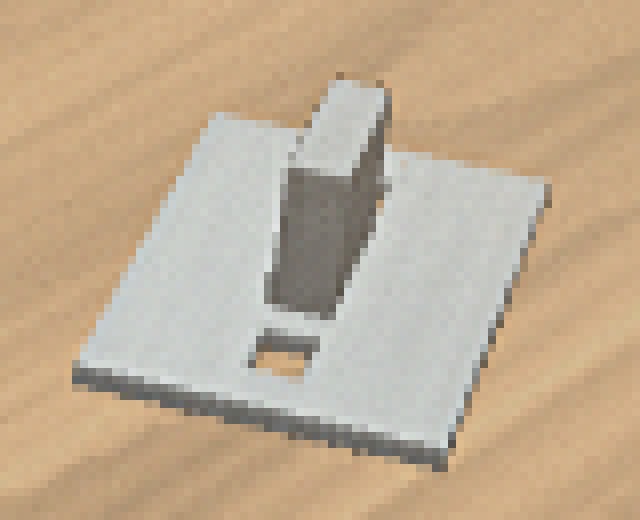

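The crops show four bright screw heads on the deck, stud tips at about (221,221) and (266,226) in top, peg top at about (182,188), and the plate's corners plainly. I'll triangulate these from masks.

```bash
cat > m.py <<'E'
from h import *
T=load("top0");S=load("side0")
def blob(f,c,r,frac=.5):
    x,y=map(int,np.round(c)); g=cv2.cvtColor(f,cv2.COLOR_BGR2GRAY)[y-r:y+r+1,x-r:x+r+1].astype(float)
    th=g.min()+(g.max()-g.min())*frac if frac<1 else frac
    b=np.percentile(g,60) 
    w=np.clip(g-(b+(g.max()-b)*.35),0,None)
    m=(w>0).astype(np.uint8); n,l,st,ce=cv2.connectedComponentsWithStats(m); k=1+np.argmax(st[1:,4]); w=w*(l==k)
    yy,xx=np.mgrid[0:g.shape[0],0:g.shape[1]]
    return np.array([x-r+(w*xx).sum()/w.sum(),y-r+(w*yy).sum()/w.sum()])
tp=lambda a,b:(165+a/4-.4,150+b/4-.4)
sp=lambda a,b:(150+a/3-.4,200+b/3-.4)
P={"s++":((180,69),(131,190)),"s+-":((530,104),(400,69)),"s--":((481,531),(636,268)),"s-+":((118,491),(339,452)),
"stud+":((224,285),(292,266)),"stud-":((403,302),(435,189)),"peg":((70,151),(110,188))}
R={}
for k,(a,b) in P.items():
    r1=2 if 'stud' in k else 4
    pa=blob(T["frame"],tp(*a),3 if 'stud' in k else 5) ; pb=blob(S["frame"],sp(*b),3 if k in('stud+','stud-') else 5) if k!="peg" else np.array(sp(*b))
    X,e=tri(T,pa,S,pb); R[k]=X
    print(k,np.round(pa,1),np.round(pb,1),np.round(X,4),"gap mm",round(e*1e3,1), "top@.04/.048",np.round(plane(T,pa,.048 if 'stud' in k else (.092 if k=='peg' else .041)),4))
c=(R["s++"]+R["s+-"]+R["s--"]+R["s-+"])/4
ux=(R["s++"]+R["s+-"]-R["s--"]-R["s-+"]); print("screw centre",c, "yaw deg (x axis)",np.degrees(np.arctan2(ux[1],ux[0])))
uy=(R["s++"]+R["s-+"]-R["s+-"]-R["s--"]);print("yaw from y",np.degrees(np.arctan2(-uy[0],uy[1])),"spans",np.linalg.norm(ux)/2,np.linalg.norm(uy)/2)
us=R["stud+"]-R["stud-"];print("yaw studs",np.degrees(np.arctan2(-us[0],us[1])),np.linalg.norm(us))
E
python3 m.py
python3 - <<'E'
from h import *
T=load("top0");S=load("side0")
# plate mask
for n,s in (("top",T),("side",S)):
    f=s["frame"]; hsv=cv2.cvtColor(f,cv2.COLOR_BGR2HSV)
    m=((hsv[...,1]<50)&(hsv[...,2]>(120 if n=="top" else 130))).astype(np.uint8)
    roi=np.zeros_like(m)
    if n=="top": roi[155:245,395:495]=1
    else: roi[155:222,360:440]=1
    m=cv2.morphologyEx(m*roi,cv2.MORPH_CLOSE,np.ones((3,3)))
    c=max(cv2.findContours(m,cv2.RETR_EXTERNAL,cv2.CHAIN_APPROX_NONE)[0],key=cv2.contourArea)
    h=cv2.convexHull(c); a=cv2.approxPolyDP(c,4,True)[:,0]
    print(n,cv2.contourArea(c),a.tolist(),cv2.minAreaRect(c))
    if n=="top":
        w=np.array([plane(s,p[0],.006)[:2] for p in c],np.float32); print(cv2.minAreaRect(w*1000))
        print([np.round(plane(s,p,.006),4).tolist() for p in a])
E
```

```text
s++ [209.6 166.8] [192.9 263.1] [0.6475 0.2502 0.0383] gap mm 0.1 top@.04/.048 [0.6468 0.2494 0.041 ]
s+- [297.3 175.3] [281.6 220.7] [0.6309 0.0916 0.0409] gap mm 4.0 top@.04/.048 [0.6293 0.0903 0.041 ]
s-- [285.  282.6] [361.6 289. ] [0.4409 0.1118 0.0374] gap mm 1.7 top@.04/.048 [0.4404 0.1109 0.041 ]
s-+ [193.9 272.6] [261.2 352. ] [0.4588 0.273  0.0348] gap mm 2.2 top@.04/.048 [0.4581 0.2701 0.041 ]
stud+ [220.3 220.7] [246.4 286.5] [0.5488 0.2263 0.0449] gap mm 1.7 top@.04/.048 [0.5479 0.2248 0.048 ]
stud- [265.2 225.1] [294.5 261.9] [0.5403 0.1465 0.0446] gap mm 1.4 top@.04/.048 [0.5394 0.1455 0.048 ]
peg [182.4 187.5] [186.3 262.3] [0.6002 0.2796 0.0894] gap mm 1.4 top@.04/.048 [0.5992 0.2781 0.092 ]
screw centre [0.54453773 0.18164673 0.03787082] yaw deg (x axis) -6.471193889534105
yaw from y -6.155595704256837 spans 0.19054921906890304 0.1608511922265587
yaw studs -6.140239904161837 0.08020299032117337
top 3336.0 [[467, 165], [404, 192], [424, 235], [488, 207]] ((446.03118896484375, 199.64260864257812), (49.186195373535156, 71.80382537841797), 66.37062072753906)
((588.3021240234375, -180.8934326171875), (89.92529296875, 130.61532592773438), 23.07712173461914)
[[0.6531, -0.2234, 0.006], [0.6032, -0.105, 0.006], [0.5233, -0.1384, 0.006], [0.5738, -0.2568, 0.006]]
side 1581.5 [[387, 169], [369, 200], [415, 211], [428, 178], [407, 173], [404, 165], [398, 171]] ((399.2577209472656, 187.32989501953125), (47.38523483276367, 45.37495422363281), 21.03750991821289)
```

```bash
cat >> h.py <<'E'
from scipy.spatial.transform import Rotation as Ro
def cur(o=None):
    from rig import get_obs
    o=o or get_obs(); q=np.array(o["ee_rot"]); return np.array(o["position"]),Ro.from_quat(q[[1,2,3,0]])
def tgt_R(yaw_deg,flip=False):
    # tool y down, tool z along world yaw
    a=np.radians(yaw_deg); z=np.array([np.cos(a),np.sin(a),0]); 
    if flip: z=-z
    y=np.array([0,0,-1.]); x=np.cross(y,z); return Ro.from_matrix(np.stack([x,y,z],1))
def plan(p,yaw):
    p0,R0=cur()
    c=[]
    for f in (False,True):
        R=tgt_R(yaw,f); c.append(((R0.inv()*R).magnitude(),R,f))
    _,R,f=min(c,key=lambda v:v[0])
    rv=(R0.inv()*R).as_rotvec(degrees=True)
    print("flip",f,"shift tool mm",np.round(R0.inv().apply(np.asarray(p)-p0)*1e3,1),"rotvec deg",np.round(rv,2))
    zz=R0.as_matrix(); print("now pos",np.round(p0,4),"tool z yaw",round(np.degrees(np.arctan2(zz[1,2],zz[0,2])),2),"tool y",np.round(zz[:,1],4))
E
python3 - <<'E'
from h import *
T=load("top0");S=load("side0")
print("grip top",tri(T,(395+347/6-.4,155+247/6-.4),S,(360+343/8-.4,155+127/8-.4)))
for a,b in (((55,228),(78,362)),((440,60),(548,180))):
    print("plate corner top face",tri(T,(395+a[0]/6-.4,155+a[1]/6-.4),S,(360+b[0]/8-.4,155+b[1]/8-.4)))
plan([.588,-.181,.2],23)
E
```

```text
grip top (array([ 0.58944379, -0.18204645,  0.04312874]), np.float64(0.000963334675579534))
plate corner top face (array([ 0.60373835, -0.10423594,  0.00315055]), np.float64(0.002759386077527531))
plate corner top face (array([ 0.6159791 , -0.24493748,  0.00129667]), np.float64(0.08588583744531672))
flip False shift tool mm [-467.6   45.  -274.8] rotvec deg [ 6.000e-02 -8.957e+01 -5.000e-02]
now pos [ 0.2682 -0.6191  0.2447] tool z yaw -66.57 tool y [-5.0e-04  1.1e-03 -1.0e+00]
```

Two views give a grip top at 43 mm and plate corner at 3 mm; the stud tips and deck also read about 3–4 mm low, so this is consistent with the stated heights plus a calibration bias. Now I'll move above the plate.

Call:
carry_out --pt "0.085 -40 0 0 0 0 0" --squeeze 30

```text
clock: 0.28
position: [0.3199, -0.5976, 0.2451]
ee_rot: [-0.139, 0.142, -0.693, 0.693]
contact_force: [1.6, -0.3, -0.3]
opening: 0.085
```

My slip: I wrote millimetres, but the rows take metres. The per-row cap limited it to a harmless 56 mm shift in free air. I'll replan in metres.

Run:
```python
from h import *
plan([.588,-.181,.2],23)
```

```text
flip True shift tool mm [-409.    43.3 -279.8] rotvec deg [-0.21 89.86  0.19]
now pos [ 0.3199 -0.5976  0.2451] tool z yaw -67.14 tool y [-0.004  -0.0019 -1.    ]
```

Call:
carry_out --pt "0.085 -0.045 0.0045 -0.031 0 -9 0" --pt "0.085 -0.09 0.009 -0.062 0 -18 0" --pt "0.085 -0.135 0.0135 -0.093 0 -27 0" --pt "0.085 -0.18 0.018 -0.124 0 -36 0" --pt "0.085 -0.225 0.0225 -0.155 0 -45 0" --pt "0.085 -0.27 0.027 -0.186 0 -54 0" --pt "0.085 -0.315 0.0315 -0.217 0 -63 0" --pt "0.085 -0.36 0.036 -0.248 0 -72 0" --pt "0.085 -0.409 0.043 -0.28 0 -81 0" --pt "0.085 -0.409 0.043 -0.28 0 -90 0" --pt "0.085 -0.409 0.043 -0.28 0 -90 0" --pt "0.085 -0.409 0.043 -0.28 0 -90 0"

```text
clock: 1.78
position: [0.5891, -0.1762, 0.2022]
ee_rot: [-0.59, 0.59, -0.39, 0.39]
contact_force: [-0.1, -0.1, -1.0]
opening: 0.0849
```

Run:
```python
from h import *
from rig import vision
s=vision.snapshot("wrist"); np.savez("wrist1.npz",**s); cv2.imwrite("pics/wrist1.png",s["frame"])
plan([.588,-.181,.1],23)
```

```text
flip False shift tool mm [  3.9 102.3  -2.9] rotvec deg [0.03 0.15 0.02]
now pos [ 0.5892 -0.1762  0.2023] tool z yaw 23.15 tool y [-4.e-04 -5.e-04 -1.e+00]
```

View pics/wrist1.png

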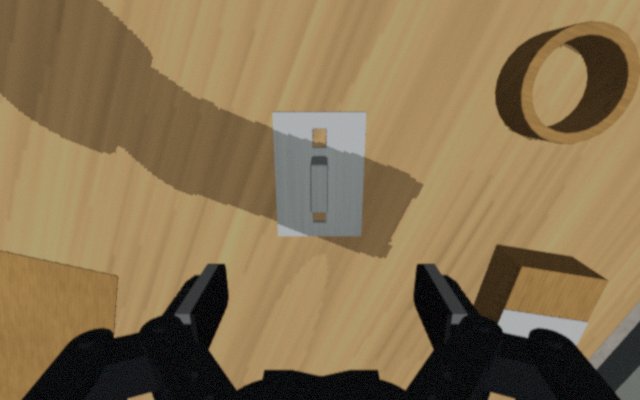

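The wrist view shows the plate upright in the frame (corners near (273,112), (366,112), (362,236), (278,237)), so the tool is aligned with it. Grip top about (319,188).

Run:
```python
from h import *
W=load("wrist1");T=load("top0")
f=W["frame"]; hsv=cv2.cvtColor(f,cv2.COLOR_BGR2HSV)
m=(hsv[...,1]<60).astype(np.uint8); roi=np.zeros_like(m); roi[100:250,262:376]=1; m=cv2.morphologyEx(m*roi,cv2.MORPH_CLOSE,np.ones((5,5)))
c=max(cv2.findContours(m,cv2.RETR_EXTERNAL,cv2.CHAIN_APPROX_NONE)[0],key=cv2.contourArea)
w=np.array([plane(W,p[0],.006)[:2] for p in c],np.float32); print(cv2.minAreaRect(w*1000))
cv2.imwrite("pics/c_w1.png",cv2.resize(f[105:245,265:375],None,fx=4,fy=4,interpolation=cv2.INTER_NEAREST))
print(tri(W,(319,188),T,(395+347/6-.4,155+247/6-.4)), plane(W,(319,188),.048))
```

```text
((587.4828491210938, -181.19955444335938), (90.71795654296875, 130.7789764404297), 23.13798713684082)
(array([ 0.58517028, -0.17496777,  0.0667454 ]), np.float64(0.00053520802942822)) [ 0.58735203 -0.17988469  0.048     ]
```

View pics/c_w1.png

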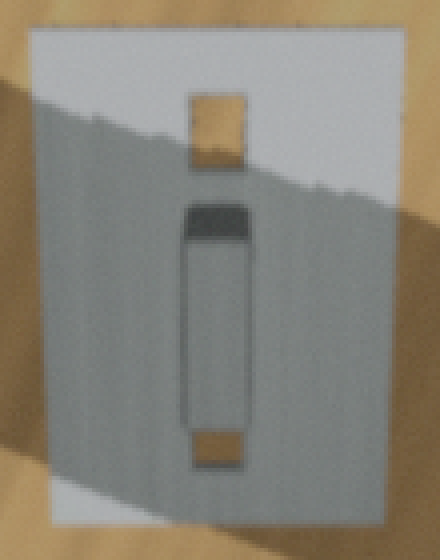

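Call:
carry_out --pt "0.06 0.004 0.03 -0.003 0 0 0" --pt "0.06 0.004 0.06 -0.003 0 0 0" --pt "0.06 0.004 0.1 -0.003 0 0 0" --pt "0.06 0.004 0.13 -0.003 0 0 0" --pt "0.06 0.004 0.15 -0.003 0 0 0" --pt "0.06 0.004 0.16 -0.003 0 0 0" --pt "0.06 0.004 0.17 -0.003 0 0 0" --pt "0.06 0.004 0.17 -0.003 0 0 0"

```text
clock: 2.82
position: [0.5884, -0.18, 0.0321]
ee_rot: [-0.591, 0.591, -0.388, 0.388]
contact_force: [0.2, 0.1, 1.2]
opening: 0.0599
```

Run:
```python
from h import *
from rig import vision
s=vision.snapshot("side"); cv2.imwrite("pics/side2.png",cv2.resize(s["frame"][100:230,330:490],None,fx=4,fy=4))
plan([.5876,-.181,.031],23.1)
```

```text
flip False shift tool mm [ 0.5  1.6 -1.4] rotvec deg [-0.02  0.3   0.01]
now pos [ 0.5887 -0.18    0.0326] tool z yaw 23.4 tool y [ 3.e-04 -1.e-04 -1.e+00]
```

View pics/side2.png

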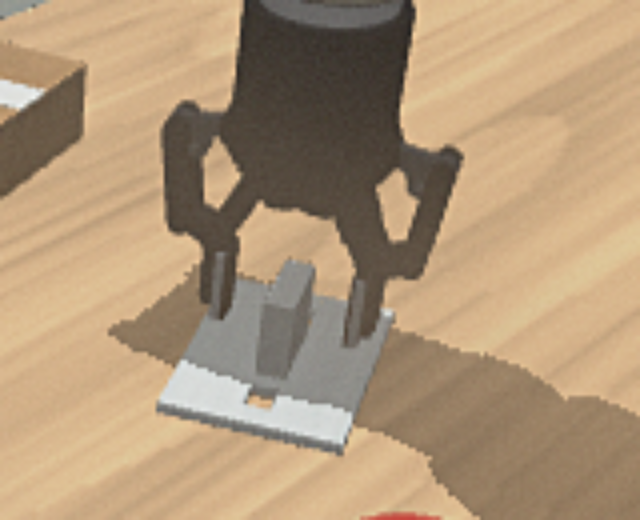

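The fingers straddle the grip with the plate still flat beneath. Now I'll close.

Call:
carry_out --pt "0.04 0.0 0.001 -0.001 0 0 0" --pt "0.025 0.0 0.001 -0.001 0 0 0" --pt "0.018 0.0 0.001 -0.001 0 0 0" --pt "0.01 0.0 0.001 -0.001 0 0 0" --pt "0.01 0.0 0.001 -0.001 0 0 0" --pt "0.01 0.0 0.001 -0.001 0 0 0" --squeeze 50

```text
clock: 3.62
position: [0.5881, -0.1802, 0.0318]
ee_rot: [0.591, -0.591, 0.388, -0.388]
contact_force: [-0.2, -0.2, 5.4]
opening: 0.0152
```

Call:
carry_out --pt "0.01 0 -0.01 0 0 0 0" --pt "0.01 0 -0.03 0 0 0 0" --pt "0.01 0 -0.06 0 0 0 0" --pt "0.01 0 -0.09 0 0 0 0" --pt "0.01 0 -0.11 0 0 0 0" --pt "0.01 0 -0.12 0 0 0 0" --pt "0.01 0 -0.12 0 0 0 0"

```text
clock: 4.5
position: [0.5876, -0.1803, 0.1516]
ee_rot: [0.591, -0.591, 0.388, -0.388]
contact_force: [-0.2, 1.1, -1.5]
opening: 0.0154
```

Run:
```python
from h import *
from rig import vision
for n in ("side","wrist","top"):
    s=vision.snapshot(n); np.savez(n+"3.npz",**s); cv2.imwrite(f"pics/{n}3.png",s["frame"])
plan([.544,.1855,.15],-6.2)
```

```text
flip False shift tool mm [-352.7    0.5  106. ] rotvec deg [ 0.09 29.62 -0.04]
now pos [ 0.587  -0.1802  0.1503] tool z yaw 23.42 tool y [-1.7e-03  4.0e-04 -1.0e+00]
```

View pics/wrist3.png

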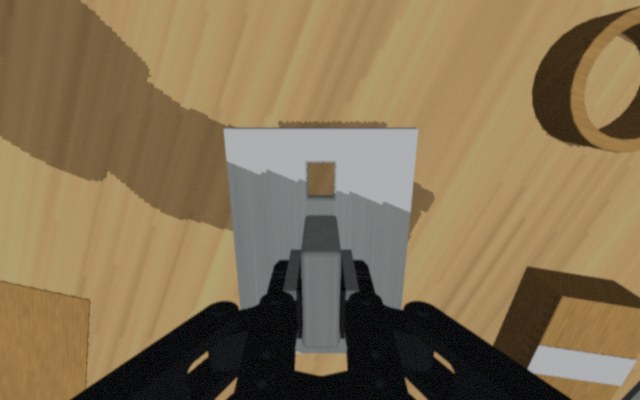

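View pics/side3.png

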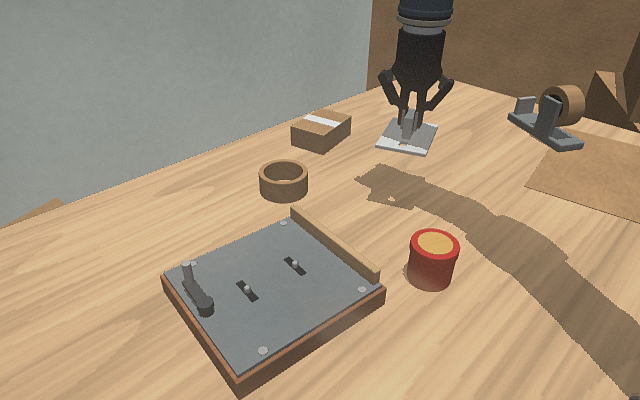

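The plate is held level (wrist view; slot visible at (320,180)). I'll carry it above the jig.

Call:
carry_out --pt "0.01 -0.02 0 0.006 0 2 0" --pt "0.01 -0.06 0 0.018 0 5 0" --pt "0.01 -0.1 0 0.03 0 8 0" --pt "0.01 -0.145 0 0.043 0 12 0" --pt "0.01 -0.19 0 0.057 0 16 0" --pt "0.01 -0.235 0 0.07 0 20 0" --pt "0.01 -0.28 0 0.084 0 24 0" --pt "0.01 -0.32 0 0.096 0 27 0" --pt "0.01 -0.345 0 0.104 0 29 0" --pt "0.01 -0.353 0 0.106 0 29.6 0" --pt "0.01 -0.353 0 0.106 0 29.6 0" --pt "0.01 -0.353 0 0.106 0 29.6 0"

```text
clock: 6.15
position: [0.5448, 0.1839, 0.151]
ee_rot: [-0.472, 0.472, -0.526, 0.527]
contact_force: [-0.5, -0.2, -0.9]
opening: 0.0153
```

Run:
```python
from h import *
from rig import vision
for n in ("side","wrist"):
    s=vision.snapshot(n); np.savez(n+"4.npz",**s); cv2.imwrite(f"pics/{n}4.png",s["frame"])
plan([.544,.1855,.085],-6.2)
```

```text
flip False shift tool mm [-1.3 66.2 -1. ] rotvec deg [-0.   -0.08  0.04]
now pos [0.5449 0.1842 0.1512] tool z yaw -6.28 tool y [-1.e-04 -6.e-04 -1.e+00]
```

View pics/wrist4.png

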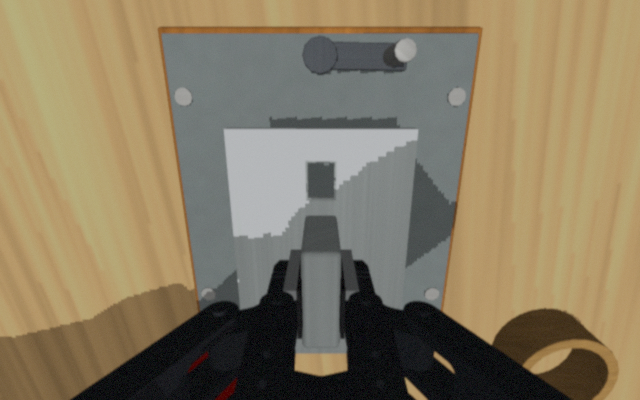

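View pics/side4.png

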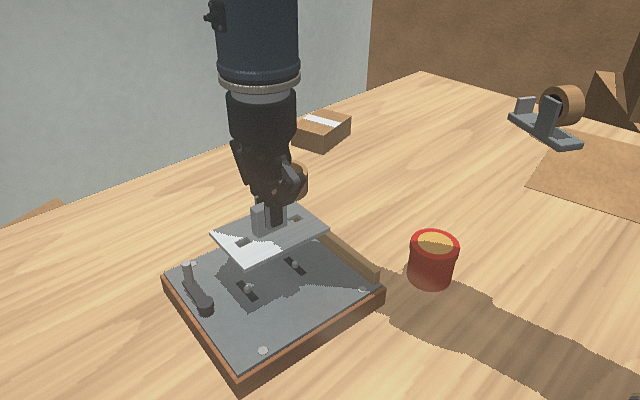

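The wrist view shows the plate squared with the jig, parked arm pivot at (320,55) and peg (405,50), clear of the plate. I'll descend to just above the studs.

Call:
carry_out --pt "0.01 -0.001 0.015 -0.001 0 0 0" --pt "0.01 -0.001 0.03 -0.001 0 0 0" --pt "0.01 -0.001 0.045 -0.001 0 0 0" --pt "0.01 -0.001 0.055 -0.001 0 0 0" --pt "0.01 -0.001 0.063 -0.001 0 0 0" --pt "0.01 -0.001 0.066 -0.001 0 0 0" --pt "0.01 -0.001 0.066 -0.001 0 0 0" --pt "0.01 -0.001 0.066 -0.001 0 0 0"

```text
clock: 7.25
position: [0.5439, 0.187, 0.0857]
ee_rot: [-0.473, 0.472, -0.526, 0.526]
contact_force: [-0.1, 0.9, -2.3]
opening: 0.0153
```

Run:
```python
from h import *
from rig import vision
for n in ("side","top"):
    s=vision.snapshot(n); np.savez(n+"5.npz",**s)
    f=s["frame"]; f=f[190:370,160:400] if n=="side" else f[150:300,165:325]
    cv2.imwrite(f"pics/{n}5.png",cv2.resize(f,None,fx=3,fy=3))
plan([.544,.1855,.079],-6.2)
```

```text
flip False shift tool mm [1.4 6.7 0.3] rotvec deg [-0.03  0.02 -0.02]
now pos [0.5439 0.1869 0.0857] tool z yaw -6.18 tool y [ 6.e-04  3.e-04 -1.e+00]
```

View pics/side5.png

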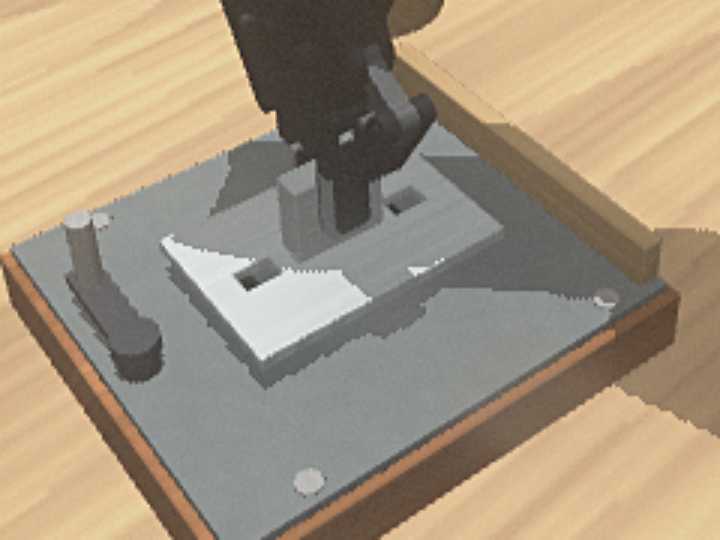

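View pics/top5.png

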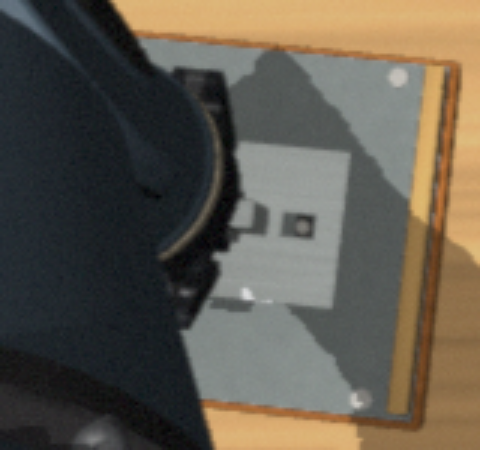

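Top view shows the stud tip inside the slot (crop (303,226), slot centre about (298,226)), so x is close. I'll lower slowly, feeling for contact.

Call:
carry_out --pt "0.01 0.0015 0.002 0 0 0 0" --pt "0.01 0.0015 0.004 0 0 0 0" --pt "0.01 0.0015 0.005 0 0 0 0" --pt "0.01 0.0015 0.006 0 0 0 0" --pt "0.01 0.0015 0.007 0 0 0 0" --pt "0.01 0.0015 0.0075 0 0 0 0" --pt "0.01 0.0015 0.0075 0 0 0 0"

```text
clock: 8.22
position: [0.5435, 0.1854, 0.0778]
ee_rot: [0.472, -0.472, 0.526, -0.526]
contact_force: [0.3, -0.2, -2.2]
opening: 0.0153
```

No contact yet; continuing.

Call:
carry_out --pt "0.01 0 0.001 0 0 0 0" --pt "0.01 0 0.002 0 0 0 0" --pt "0.01 0 0.003 0 0 0 0" --pt "0.01 0 0.003 0 0 0 0"

```text
clock: 8.72
position: [0.5434, 0.1854, 0.0747]
ee_rot: [0.472, -0.472, 0.526, -0.526]
contact_force: [0.5, 0.0, -2.7]
opening: 0.0155
```

Call:
carry_out --pt "0.01 0 0.001 0 0 0 0" --pt "0.01 0 0.002 0 0 0 0" --pt "0.01 0 0.0025 0 0 0 0" --pt "0.01 0 0.0025 0 0 0 0"

```text
clock: 9.22
position: [0.5435, 0.1853, 0.0723]
ee_rot: [0.472, -0.472, 0.526, -0.526]
contact_force: [0.7, 0.3, -1.5]
opening: 0.0152
```

Run:
```python
from h import *
from rig import vision,get_obs
print(get_obs()["contact_force"],get_obs()["moment"])
for n in ("side","top"):
    s=vision.snapshot(n); np.savez(n+"6.npz",**s)
    f=s["frame"]; f=f[190:370,160:400] if n=="side" else f[150:300,165:325]
    cv2.imwrite(f"pics/{n}6.png",cv2.resize(f,None,fx=3,fy=3))
plan([.544,.1855,.0715],-6.2)
```

```text
[ 0.66194968  0.2950674  -1.50479627] [ 4.85408606e-02  3.19129278e-02 -6.34934281e-05]
flip False shift tool mm [-0.2  0.8  0.5] rotvec deg [-0.    0.02 -0.  ]
now pos [0.5435 0.1854 0.0723] tool z yaw -6.18 tool y [ 0.  0. -1.]
```

View pics/side6.png

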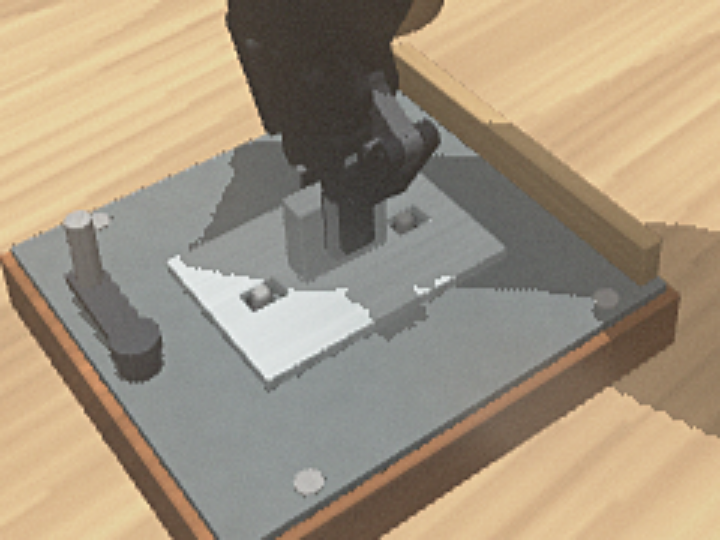

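View pics/top6.png

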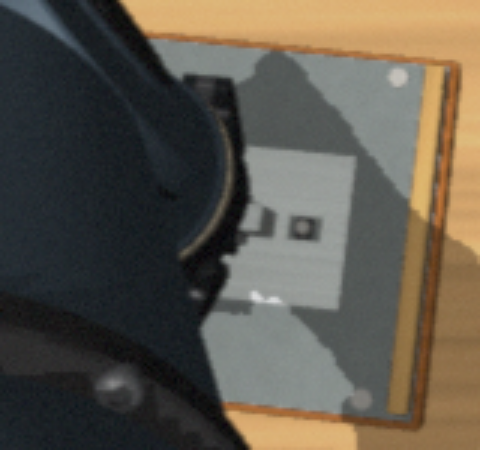

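Both studs now stand in their slots (side crop (262,294) and (405,222)). I'll feel for the deck.

Call:
carry_out --pt "0.01 0 0.0005 0.0003 0 0 0" --pt "0.01 0 0.001 0.0003 0 0 0" --pt "0.01 0 0.001 0.0003 0 0 0"

```text
clock: 9.7
position: [0.5438, 0.1853, 0.0718]
ee_rot: [-0.472, 0.472, -0.526, 0.526]
contact_force: [-2.4, -0.5, 5.0]
opening: 0.0157
```

Contact with the deck (about 6 N). Releasing.

Call:
carry_out --pt "0.02 0 0 0 0 0 0" --pt "0.03 0 0 0 0 0 0" --pt "0.045 0 0 0 0 0 0" --pt "0.045 0 -0.01 0 0 0 0" --pt "0.045 0 -0.04 0 0 0 0" --pt "0.045 0 -0.08 0 0 0 0" --pt "0.045 0 -0.11 0 0 0 0" --pt "0.045 0 -0.13 0 0 0 0" --pt "0.045 0 -0.13 0 0 0 0"

```text
clock: 10.82
position: [0.5446, 0.1857, 0.2034]
ee_rot: [-0.473, 0.471, -0.526, 0.527]
contact_force: [0.5, -0.5, -0.4]
opening: 0.0449
```

Run:
```python
from h import *
from rig import vision,get_obs
for n in ("side","wrist"):
    s=vision.snapshot(n); np.savez(n+"7.npz",**s)
    f=s["frame"]; f=cv2.resize(f[190:370,160:400],None,fx=3,fy=3) if n=="side" else f
    cv2.imwrite(f"pics/{n}7.png",f)
plan([.6002,.2796,.15],-6.2)
```

```text
flip False shift tool mm [-99.9  51.3  46.1] rotvec deg [-0.    0.02  0.  ]
now pos [0.5436 0.1852 0.2013] tool z yaw -6.18 tool y [ 0. -0. -1.]
```

View pics/side7.png

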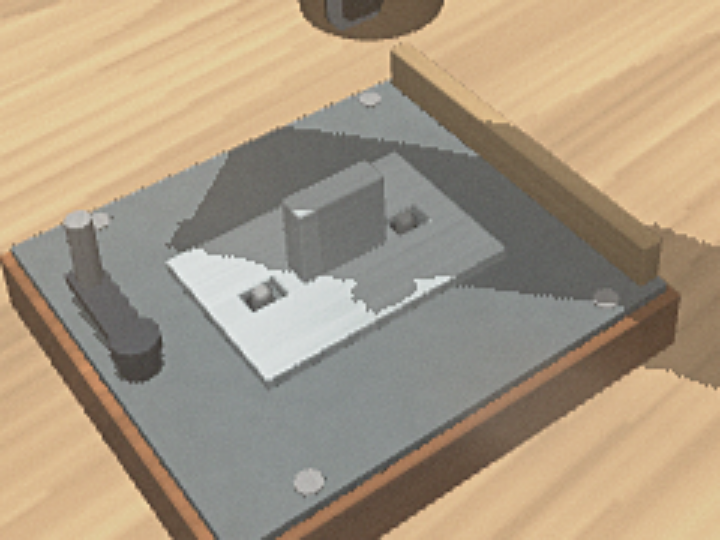

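View pics/wrist7.png

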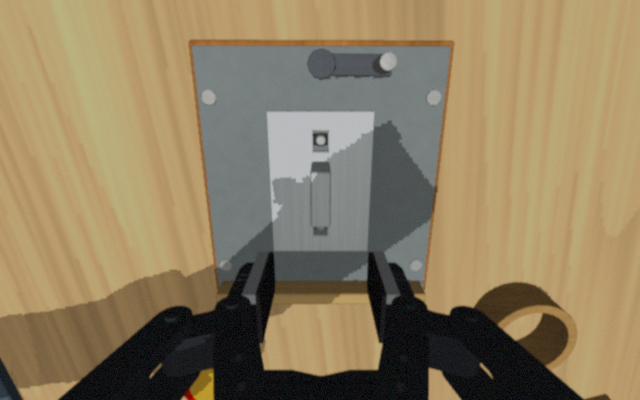

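The plate lies flat with both studs through the slots (side crop (262,293), (407,222); wrist (320,140)). In the wrist view the peg top is at (388,61) and the pivot at (320,63). I'll triangulate the peg.

Run:
```python
from h import *
W=load("wrist7");T=load("top0");S=load("side7");W4=load("wrist4")
g=cv2.cvtColor(W["frame"],cv2.COLOR_BGR2GRAY)
def cen(W,c,r=12,th=None):
    g=cv2.cvtColor(W["frame"],cv2.COLOR_BGR2GRAY); p=g[c[1]-r:c[1]+r,c[0]-r:c[0]+r]
    m=(p>(th or 140)).astype(np.uint8); n,l,st,ce=cv2.connectedComponentsWithStats(m); k=1+np.argmax(st[1:,4]); return ce[k]+np.array(c)-r, st[k]
for w,c in ((W,(388,61)),(W4,(405,50))):
    pc,st=cen(w,c); print(pc,st, plane(w,pc,.092))
p7=cen(W,(388,61))[0]
print("W/side",tri(W,p7,S,(186.3,262.3)))
print("W/top",tri(W,p7,T,(182.4,187.5)))
print("pivot",plane(W,(320.5,63),.056))
# jig outer top corners in wrist7
for c in ((190.5,41),(453.5,41)): print("corner",plane(W,c,.036))
print("stud+ now",plane(W,(320.5,140.5),.048))
```

```text
[388.15744681  60.72765957] [  4   3  17  18 235] [0.59892229 0.27874566 0.092     ]
[405.336  49.44 ] [  2   0  21  23 375] [0.59880017 0.27874854 0.092     ]
W/side (array([0.5997693 , 0.2795484 , 0.08987665]), np.float64(0.0015955954623809612))
W/top (array([0.59947504, 0.27886479, 0.08989252]), np.float64(0.00026470740508159515))
pivot [0.55403171 0.28473379 0.056     ]
corner [0.45099773 0.31391832 0.036     ]
corner [0.66347082 0.29096526 0.036     ]
stud+ now [0.54750496 0.22438597 0.048     ]
```

Call:
carry_out --pt "0.045 -0.03 0.01 0.014 0 0 0" --pt "0.045 -0.06 0.025 0.028 0 0 0" --pt "0.045 -0.09 0.04 0.04 0 0 0" --pt "0.045 -0.099 0.06 0.045 0 0 0" --pt "0.045 -0.099 0.075 0.045 0 0 0" --pt "0.045 -0.099 0.075 0.045 0 0 0"

```text
clock: 11.68
position: [0.5981, 0.2769, 0.1245]
ee_rot: [0.471, -0.473, 0.527, -0.526]
contact_force: [0.0, 0.3, -0.1]
opening: 0.0452
```

Run:
```python
from h import *
from rig import vision,get_obs
for n in ("side","wrist"):
    s=vision.snapshot(n); f=s["frame"]; f=cv2.resize(f[160:370,130:400],None,fx=2.5,fy=2.5) if n=="side" else f
    cv2.imwrite(f"pics/{n}8.png",f)
plan([.599,.2787,.077],-6.2)
```

```text
flip False shift tool mm [-1.1 49.6 -0.3] rotvec deg [ 0.   -0.05  0.04]
now pos [0.5992 0.2776 0.1266] tool z yaw -6.25 tool y [-1.e-04 -7.e-04 -1.e+00]
```

View pics/wrist8.png

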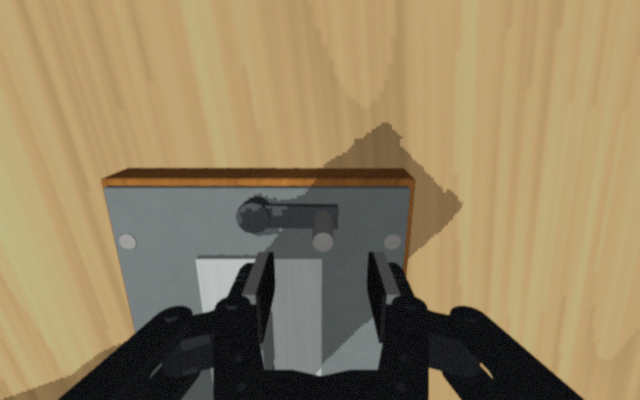

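View pics/side8.png

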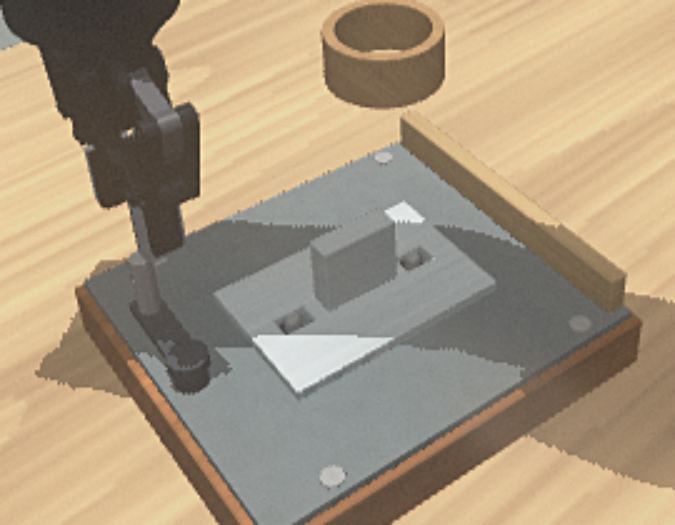

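The peg (wrist (323,240)) lies centrally between the fingers (250–390), and both studs still show in their slots. I'll lower and pinch gently.

Call:
carry_out --pt "0.045 -0.001 0.015 0 0 0 0" --pt "0.045 -0.001 0.03 0 0 0 0" --pt "0.045 -0.001 0.042 0 0 0 0" --pt "0.045 -0.001 0.049 0 0 0 0" --pt "0.03 -0.001 0.049 0 0 0 0" --pt "0.02 -0.001 0.049 0 0 0 0" --pt "0.012 -0.001 0.049 0 0 0 0" --pt "0.008 -0.001 0.049 0 0 0 0" --pt "0.008 -0.001 0.049 0 0 0 0" --squeeze 20

```text
clock: 12.9
position: [0.6001, 0.28, 0.0779]
ee_rot: [-0.473, 0.472, -0.526, 0.527]
contact_force: [3.1, -0.7, 2.9]
opening: 0.0114
```

Run:
```python
from h import *
from rig import vision,get_obs
s=vision.snapshot("side"); f=cv2.resize(s["frame"][160:370,130:400],None,fx=2.5,fy=2.5)
cv2.imwrite(f"pics/side9.png",f)
plan([.599,.2787,.077],-6.2)
t0=.03
for t in np.linspace(.03,1.6,23): print(round(t,2),"x %.4f z %.4f"%(.045*(np.sin(t)-np.sin(t0)),.045*(np.cos(t)-np.cos(t0))))
```

```text
flip False shift tool mm [ 1.4  0.9 -1. ] rotvec deg [-0.09  0.01 -0.04]
now pos [0.6001 0.28   0.0779] tool z yaw -6.19 tool y [ 1.7e-03  6.0e-04 -1.0e+00]
0.03 x 0.0000 z 0.0000
0.1 x 0.0032 z -0.0002
0.17 x 0.0064 z -0.0006
0.24 x 0.0095 z -0.0013
0.32 x 0.0126 z -0.0022
0.39 x 0.0156 z -0.0033
0.46 x 0.0186 z -0.0046
0.53 x 0.0214 z -0.0061
0.6 x 0.0241 z -0.0079
0.67 x 0.0267 z -0.0098
0.74 x 0.0291 z -0.0119
0.82 x 0.0314 z -0.0141
0.89 x 0.0335 z -0.0165
0.96 x 0.0355 z -0.0191
1.03 x 0.0372 z -0.0218
1.1 x 0.0388 z -0.0246
1.17 x 0.0401 z -0.0275
1.24 x 0.0413 z -0.0305
1.31 x 0.0422 z -0.0336
1.39 x 0.0429 z -0.0367
1.46 x 0.0434 z -0.0399
1.53 x 0.0436 z -0.0431
1.6 x 0.0436 z -0.0463
```

View pics/side9.png

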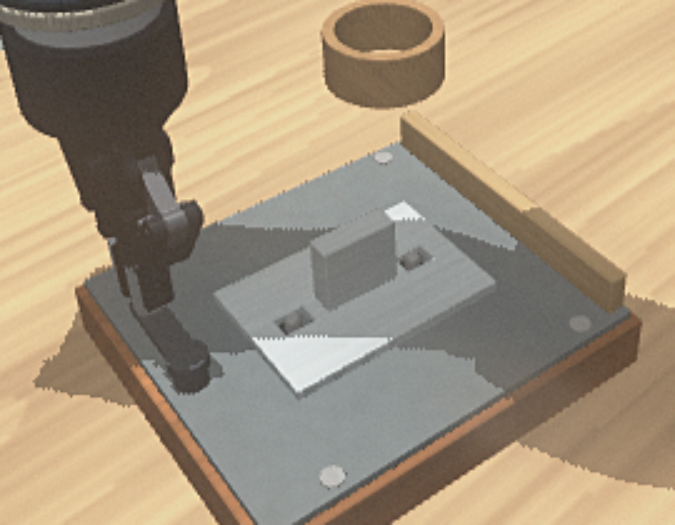

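Peg gripped (opening 11.4 mm, forces about 3 N). I'll lead it through the first third of the arc.

Call:
carry_out --pt "0.008 0.003 0 0 0 0 0" --pt "0.008 0.006 0 -0.0006 0 0 0" --pt "0.008 0.0095 0 -0.0013 0 0 0" --pt "0.008 0.0126 0 -0.0022 0 0 0" --pt "0.008 0.0156 0 -0.0033 0 0 0" --pt "0.008 0.0186 0 -0.0046 0 0 0" --pt "0.008 0.0214 0 -0.0061 0 0 0" --pt "0.008 0.0214 0 -0.0061 0 0 0"

```text
clock: 13.95
position: [0.5927, 0.2584, 0.0779]
ee_rot: [-0.473, 0.471, -0.526, 0.527]
contact_force: [6.8, -1.8, 2.5]
opening: 0.011
```

Call:
carry_out --pt "0.008 0.0027 0 -0.0013 0 0 0" --pt "0.008 0.0053 0 -0.0032 0 0 0" --pt "0.008 0.0077 0 -0.0053 0 0 0" --pt "0.008 0.01 0 -0.0075 0 0 0" --pt "0.008 0.0121 0 -0.01 0 0 0" --pt "0.008 0.0141 0 -0.0125 0 0 0" --pt "0.008 0.0158 0 -0.0152 0 0 0" --pt "0.008 0.0158 0 -0.0152 0 0 0"

```text
clock: 14.95
position: [0.5768, 0.2413, 0.0779]
ee_rot: [-0.471, 0.471, -0.525, 0.529]
contact_force: [9.8, -9.1, 5.2]
opening: 0.0113
```

Run:
```python
from h import *
from rig import vision
s=vision.snapshot("side"); f=cv2.resize(s["frame"][160:370,130:400],None,fx=2.5,fy=2.5)
cv2.imwrite(f"pics/side10.png",f)
p,R=cur(); piv=np.array([.5541,.2848]); d=p[:2]-piv; print(p,np.linalg.norm(d),-np.degrees(np.arctan2(d[1],d[0]))-6.2)
```

```text
[0.57686437 0.24132336 0.07794319] 0.049075802519806144 56.1634410686062
```

View pics/side10.png

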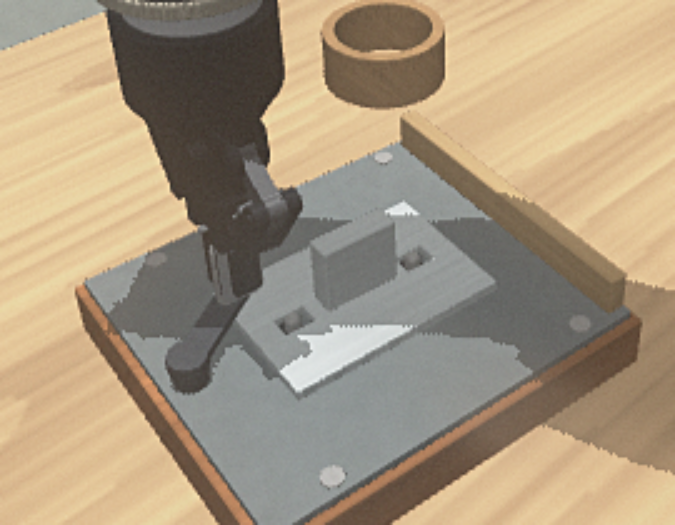

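The arm is over the plate's edge, clearing it. There is about 12 N radial pull, so I'll widen the arc by about 1 mm and go on.

Call:
carry_out --pt "0.008 0.0025 0 -0.0022 0 0 0" --pt "0.008 0.0042 0 -0.005 0 0 0" --pt "0.008 0.0055 0 -0.008 0 0 0" --pt "0.008 0.0067 0 -0.011 0 0 0" --pt "0.008 0.0077 0 -0.0142 0 0 0" --pt "0.008 0.0077 0 -0.0142 0 0 0"

```text
clock: 15.75
position: [0.5601, 0.2356, 0.0778]
ee_rot: [-0.471, 0.472, -0.526, 0.528]
contact_force: [3.7, -9.3, 7.0]
opening: 0.0112
```

Call:
carry_out --pt "0.008 0.001 0 -0.0025 0 0 0" --pt "0.008 0.0015 0 -0.005 0 0 0" --pt "0.008 0.002 0 -0.0075 0 0 0" --pt "0.008 0.002 0 -0.009 0 0 0" --pt "0.008 0.002 0 -0.009 0 0 0"

```text
clock: 16.38
position: [0.5505, 0.236, 0.0776]
ee_rot: [-0.471, 0.472, -0.526, 0.527]
contact_force: [2.1, -4.8, 6.4]
opening: 0.0111
```

Run:
```python
from h import *
from rig import vision
s=vision.snapshot("wrist"); cv2.imwrite(f"pics/wrist11.png",s["frame"])
s=vision.snapshot("side"); f=cv2.resize(s["frame"][160:370,130:400],None,fx=2.5,fy=2.5)
cv2.imwrite(f"pics/side11.png",f)
plan([.559,.2298,.077],-6.2)
```

```text
flip False shift tool mm [5.2 0.6 9.2] rotvec deg [-0.03 -0.08  0.13]
now pos [0.5504 0.236  0.0776] tool z yaw -6.28 tool y [ 3.0e-04 -2.3e-03 -1.0e+00]
```

View pics/wrist11.png

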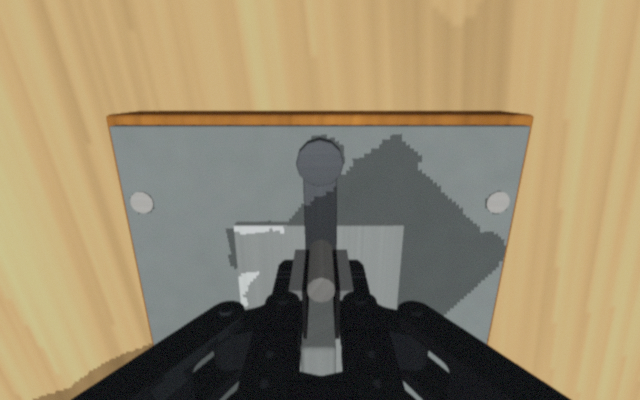

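View pics/side11.png

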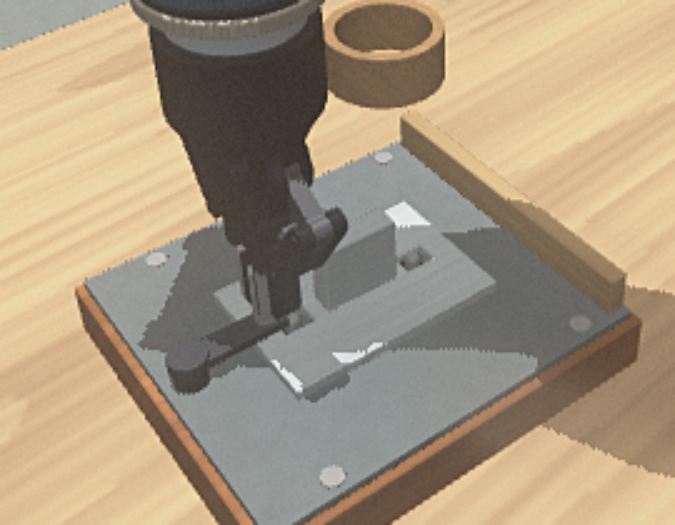

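The arm now points almost straight along jig −y (wrist: pivot (320,160), peg (320,290)). I'll nudge gently towards the stop.

Call:
carry_out --pt "0.008 0 0 -0.0007 0 0 0" --pt "0.008 0 0 -0.0014 0 0 0" --pt "0.008 0 0 -0.0014 0 0 0"

```text
clock: 16.85
position: [0.5498, 0.236, 0.0777]
ee_rot: [-0.472, 0.472, -0.526, 0.528]
contact_force: [4.9, -5.1, 4.3]
opening: 0.0109
```

Call:
carry_out --pt "0.008 0 0 -0.0007 0 0 0" --pt "0.008 0 0 -0.0014 0 0 0" --pt "0.008 0 0 -0.0014 0 0 0"

```text
clock: 17.23
position: [0.5497, 0.2361, 0.0777]
ee_rot: [-0.472, 0.471, -0.526, 0.528]
contact_force: [10.4, -5.2, 1.1]
opening: 0.0115
```

Position stopped (0.1 mm for 1.4 mm commanded) while the force rose to 10 N: the stop is reached. Releasing and retreating upward.

Call:
carry_out --pt "0.016 0 0 0 0 0 0" --pt "0.025 0 0 0.001 0 0 0" --pt "0.04 0 0 0.0025 0 0 0" --pt "0.04 0 0 0.0025 0 0 0" --pt "0.04 0 -0.01 0.0025 0 0 0" --pt "0.04 0 -0.04 0.0025 0 0 0" --pt "0.04 0 -0.08 0.0025 0 0 0" --pt "0.04 0 -0.12 0.0025 0 0 0" --pt "0.04 0 -0.15 0.0025 0 0 0" --pt "0.04 0 -0.15 0.0025 0 0 0"

```text
clock: 18.48
position: [0.5507, 0.2389, 0.2305]
ee_rot: [-0.474, 0.471, -0.526, 0.527]
contact_force: [0.1, 0.6, -1.3]
opening: 0.0398
```

Run:
```python
from h import *
from rig import vision,get_obs
for n in ("wrist","side"):
    s=vision.snapshot(n); np.savez(n+"12.npz",**s); f=s["frame"]
    if n=="side": f=cv2.resize(f[160:370,130:400],None,fx=2.5,fy=2.5)
    cv2.imwrite(f"pics/{n}12.png",f)
o=get_obs(); print(o["position"],o["contact_force"],o["opening"])
```

```text
[0.54947861 0.23805807 0.22761635] [ 0.1099681  -0.75656136  0.68538011] 0.0403052301457123
```

View pics/wrist12.png

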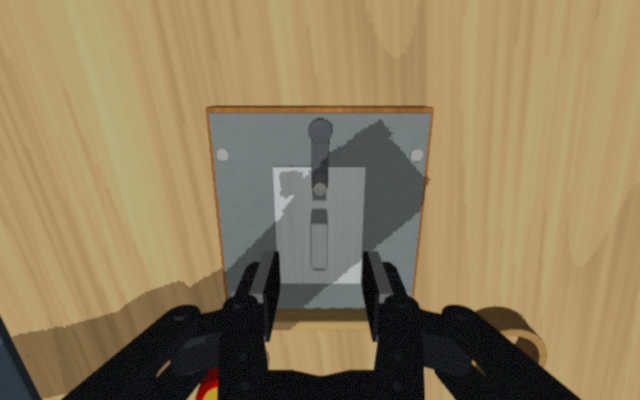

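View pics/side12.png

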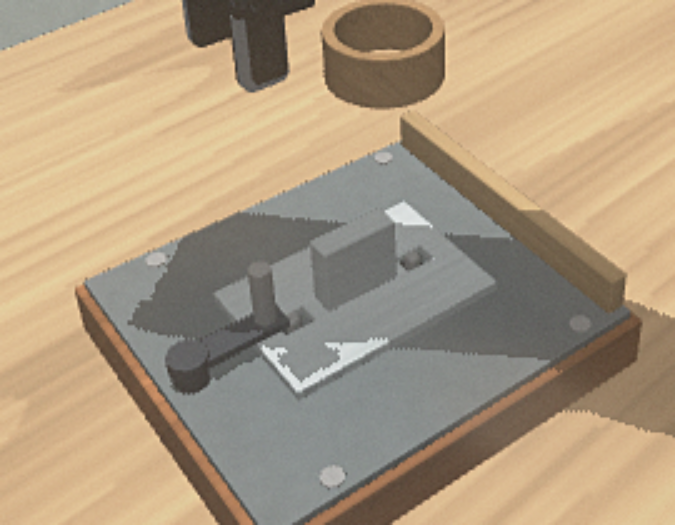

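The hold-down arm lies straight over the plate (wrist: pivot (320,131), peg (320,189)), plate flat, gripper clear. I'll check its angle, then hand in.

Run:
```python
from h import *
from rig import workorder
W=load("wrist12")
a=plane(W,(320,131),.056);b=plane(W,(320.2,189.5),.092);d=b-a
print(a,b,np.linalg.norm(d[:2]),"angle rad",np.radians(-6.2)-np.arctan2(d[1],d[0]))
print(workorder.close_job())
```

```text
[0.55482655 0.28377044 0.056     ] [0.55009405 0.23936367 0.092     ] 0.04465823067621442 angle rad 1.568756673552797
the job is handed in; nothing more can be done
None
```

The plate is flat on the deck with both slots over the studs, and the hold-down arm is swung across it to its stop. I let go, raised the gripper clear and handed the job in at about 18.5 s.

- **Plate:** I lined it up over the studs from the camera measurements. The slots dropped over them with no sliding needed, and I felt the deck at about 6 N. After release, the side view showed it flat with both studs in their slots.
- **Hold-down arm:** I pinched the peg and led it round. At the stop it moved 0.1 mm for a 1.4 mm command, while the force rose to about 10 N. The last wrist picture gives 1.569 rad against the nominal 1.57, assuming a jig yaw of −6.2°.
- **Forces:** The highest reading at the end of any move was about 14 N, a pull while leading the peg. I have no readings from within the moves.
- **Bystanders:** I never went near the tin or the tape roll. The last pictures do not show the tin fully.

Two things did not go as planned or disagreed:
- My first move was written in millimetres instead of metres. The per-row limit held it to a 56 mm shift in free air, with no contact.
- Two-view heights read about 2–5 mm low against the stated ones. One wrist and top pair put the grip top about 19 mm high, because the two views were too close together, so I did not use it.

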